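# Sweep up spilled dishwasher tablets and lift the pan level

### The job

Three dishwasher tablets have spilled on the worktop: with the wooden sweeper in the gripper, sweep all three through the open front into the metal pan while it stands there, without touching the tablets with the fingers. Then stand the sweeper upright on the worktop clear of the pan and let go of it, take the pan by its black grip, lift it about 10 cm off the worktop and finish while still holding it in the air, level and steady, with all three tablets in it. Keep the pan level throughout, and leave the pepper mill, the tin, the mug and the shaker where they are.

Things in the scene. Friction and masses are not known exactly. Their poses are not given: they have to be found in the camera images.
- pan: loose scoop pan of bare metal, about 0.55 kg. Origin: centre of its underside; z up. Floor 130 (x) by 156 mm (y), its top 4 mm above the underside. Walls 3 mm thick and 34 mm high at both sides (y = +-76.5 mm, 150 mm clear between) and at the back (x = +63.5 mm). The front (-x) is open; pieces are swept in along +x. A black grip stands on the back wall (see pan_grip)
- pan_mouth (a point): middle of the pan's open front at floor height: pan's x = -65 mm, y = 0, z = 4 mm; axes as the pan's. From here a ramped lip slopes down to the worktop at the pan's x = -90 mm
- pan_grip (a point): where the pan balances on its black grip: pan's x = +22, y = 0, z = 81 mm; axes as the pan's. The grip is a post (x = 60 to 72 mm) carrying a level bar that reaches forward from x = 72 to x = 0 mm over the pan, 24 mm wide (y), 70 to 92 mm above the underside. Pinch the bar here from above across its width (along y)
- sweeper: loose wooden worktop sweeper, standing upright, 0.16 kg. Origin: centre of its underside; z up. Foot block 28 mm thick (x), 120 mm wide (y), 26 mm high. Sweep with either 120 mm face (they look along +x and -x), the foot carried 6 to 8 mm above the worktop to pass over the pan's lip and floor
- sweeper_grip (a point): where to hold the sweeper: its x = 0, y = 0, z = 66 mm, axes as the sweeper's; in the upright slab grip on the middle of the foot, 20 mm thick (x), 80 mm wide (y), 26 to 87 mm above the underside. Pinch from above across its thickness (along x)
- tablet_1: loose white dishwasher tablet, 34 x 24 x 15 mm (x, y, z), lower edge rounded, 20 g, lying flat in front of the pan's open front, within 0.20 m of its centre and 45 mm to either side of its middle line. Origin: centre of its underside
- tablet_2: second tablet, the same
- tablet_3: third tablet, the same
- mill: bystander: wooden pepper mill, 58 mm across, 150 mm high, left of the pan; origin at the centre of its underside
- tin: bystander: food tin, 58 mm across, 72 mm high, left of the pan; origin at the centre of its underside
- mug: bystander: dotted mug, 78 x 114 x 93 mm with its handle, right of the pan; origin at the centre of its underside
- shaker: bystander: small shaker, 44 mm across, 90 mm high, right of the pan; origin at the centre of its underside

How it is judged:
By the outcome, as a careful person would: the job done as asked, in the order asked, and still so for the second after the job is handed in, while the arm keeps its last pose, push and grip.
It also fails if it takes over 48 s, if anything falls off the work surface, if the arm or the gripper's body presses on something with over 40 N, if the wrist force passes 120 N, or if a joint passes its speed limit or range.

### The arm

A 6-joint arm with a two-finger parallel gripper is mounted at the origin on a cart in front of the work surface, level with it; the furniture and walls round the work are solid. World frame = base frame: x ahead of the robot, y to its left, z up, the work surface at z = 0. Lengths are in mm, angles in rad, forces in N, time in s.
With the tool pointing down it reaches from about 350 to 775 mm from the base axis. Payload 7.3 kg.
Tool frame: the origin (TCP) lies at the very end of the fingers, on their centre line; the grasp point (between the pads) lies 19 mm behind it; z points along the fingers, y is the line along which they close (so a half turn about z gives the same grasp; the last joint's range is limited). The gripper opens to 92 mm and grips with 3 to 60 N. Pads are 19 mm wide; open, the fingers measure 130 mm over their backs; the gripper's body (75 mm by 190 mm) begins 47 mm behind the grasp point.
Start: joints at [-1.372, 0.342, 1.524, -0, 1.275, -0.146], TCP at [177.477, -494.112, 226.741] pointing down, gripper open.
Joint ranges: [-2.53, 2.53], [-0.77, 2.02], [0.04, 2.7], [-1, 4.14], [0.28, 2.66], [-3.11, 3.11]. Speed limits (rad/s): [2.57, 2.57, 3.14, 3.14, 3.14, 3.14].

### API

Orientations are given as [roll, pitch, yaw] about the fixed x, y, z axes, in that order (R = Rz(yaw) Ry(pitch) Rx(roll)).
In Python, from plant import get_obs, vision, workorder gives the robot as it stands.
- The arm moves only by the shell command python3 -m pendant 'ROWS' [OPENING]. ROWS is a JSON object of lists of equal length, an entry for each row: "dp": the shift along the tool's x, y, z in m, a list of three; "rotation": the turn, a rotation vector about the tool's x, y, z in rad, a list of three. A call has 1 to 8 rows; each row is the pose to reach, as a shift and turn from the pose commanded when the call began, along the tool's axes at that moment; what a row does not reach only later rows make up. A row lasts 1/8 s, in which the tool goes at most 62.5 mm and 10.7 degrees, less where a joint would pass 70% of its speed; a pose out of reach is approached as far as the arm can. A call with a gripper value outside its range is refused whole. OPENING is the finger opening in m, from 0 to 0.0918, set as the call begins (- or left out, the last holds). The fingers move at their own pace and stop on an object; the grip force is fixed at half the most. Time passes only in rows, so rows that repeat a pose let the fingers close. It gives the time, the measured TCP pose, the force, the opening and the grip force at its end, in the units of the state.
- get_obs(): the state, without advancing time (a new reading comes with each control period).
- vision.capture(name): name is "side" or "top"; returns a dict with "pixels" (400x640x3 uint8, red, green, blue), "vfov" (degrees; the focal length in pixels is half the picture's height over the tangent of half this angle, whatever the lens; pixels are square), "cx", "cy" (the principal point, pixels), "dist" ([k1, k2, p1, p2, k3] as OpenCV has them; the pictures are not rectified), "pose" (4x4, takes a point from camera to world coordinates). Camera axes: x right, y up, looking along -z (the intrinsics and any distortion apply to the point x, -y, -z); pixel columns grow to the right and rows downward; lengths in mm; the calibration is good to about 2 mm. A picture is of the moment at which its call begins. There is no depth.
- workorder.close_job(): hands the job in; it is judged then, once.
The state is a dict: "time": time; "joint_positions": joint angles; "dq": joint speeds; "tau": joint torques, N m; "tool_pos": TCP position; "tcp_rot": TCP orientation; "contact_force": force on the tool from outside, world axes, zero at the start; "moment": the same for the moment, N m; "grip_width": finger opening in mm; "finger_force": force on a finger pad.
Only numpy, scipy, OpenCV 4.12 (cv2) and the standard library are available. Lean on these libraries where they do the work, as an engineer would, in place of code of your own. Each camera call takes 0.05 s, during which the arm holds its last target. There are 200 camera calls.

## Working session

There is one attempt and no reset: what is moved stays moved. The work goes in short steps, Python scripts to look and compute and a shell command to move; the robot and the scene stay as the last step left them, time stands still between calls to the robot, and variables do not carry over. Pictures are saved under pics/ and viewed, at most 13 in all, crops included, and the job is handed in when it is done.

```bash
mkdir -p pics; ls; cat > h.py <<'E'
import numpy as np, cv2
from plant import get_obs, vision, workorder
def cap(n):
    c=vision.capture(n); im=np.array(c["pixels"]); f=im.shape[0]/2/np.tan(np.radians(c["vfov"])/2)
    K=np.array([[f,0,c["cx"]],[0,f,c["cy"]],[0,0,1.]]); return im,K,np.array(c["dist"],float),np.array(c["pose"])
def plane(c,uv,z):
    im,K,d,T=c; p=cv2.undistortPoints(np.array(uv,float).reshape(-1,1,2),K,d).reshape(-1,2)
    r=np.c_[p[:,0],-p[:,1],-np.ones(len(p))]@T[:3,:3].T; o=T[:3,3]
    return o+r*((z-o[2])/r[:,2])[:,None]
def proj(c,P):
    im,K,d,T=c; q=(np.array(P,float).reshape(-1,3)-T[:3,3])@T[:3,:3]; q=q*[1,-1,-1]
    return cv2.projectPoints(q,np.zeros(3),np.zeros(3),K,d)[0].reshape(-1,2)
E
python3 - <<'E'
from h import *
for n in("top","side"):
    c=cap(n); cv2.imwrite(f"pics/{n}0.png",c[0][:,:,::-1]); print(n,c[1][0],c[2],c[3].round(3).tolist())
print(get_obs())
E
```

```text
pics
top [361.64684609   0.         323.51995424] [-0.06246402  0.          0.          0.          0.        ] [[0.013, 0.991, -0.134, 477.172], [-1.0, 0.011, -0.015, 100.766], [-0.013, 0.134, 0.991, 935.907], [0.0, 0.0, 0.0, 1.0]]
side [430.97745756   0.         317.41890273] [-0.07564923  0.          0.          0.          0.        ] [[-0.865, 0.252, -0.434, 132.576], [-0.501, -0.443, 0.743, 923.342], [-0.005, 0.86, 0.51, 648.628], [0.0, 0.0, 0.0, 1.0]]
{'time': 0.1, 'joint_positions': array([-1.37198525e+00,  3.42655331e-01,  1.52488367e+00,  8.00387536e-06,
        1.27537651e+00, -1.45938529e-01]), 'dq': array([-0.00180937,  0.00077069, -0.00230382,  0.0001035 , -0.0016069 ,
        0.00090406]), 'tau': array([ 1.65080852e-03, -4.32002807e+01, -2.44695336e+01,  7.18797161e-02,
        5.26485499e-02, -5.64901188e-05]), 'tool_pos': array([ 177.41570576, -493.75490619,  226.12646349]), 'tcp_rot': array([-3.14028497e+00, -1.99944696e-04,  3.44747137e-01]), 'contact_force': array([0.21904636, 0.74445758, 0.02428703]), 'moment': array([0.00255396, 0.0566635 , 0.00785299]), 'finger_force': 0.0, 'grip_width': 91.77364832732954}
```

View pics/top0.png

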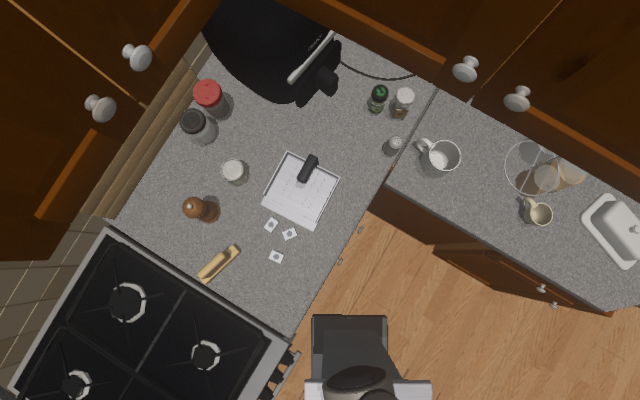

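View pics/side0.png

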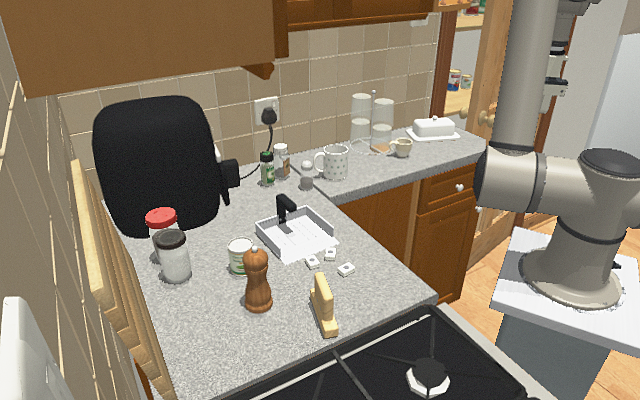

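The top view shows the pan around (302,190) with its mouth toward the lower left and its grip at (308,168). The sweeper is at (219,263) and the tablets at (271,225), (290,234) and (276,257). The side view agrees. I'll measure these more closely.

```bash
python3 - <<'E'
from h import *
c=cap("top"); im=c[0]; cv2.imwrite("pics/top1.png",cv2.resize(im[135:295,165:415,::-1],None,fx=3.2,fy=3.2,interpolation=cv2.INTER_CUBIC))
s=cap("side"); cv2.imwrite("pics/side1.png",cv2.resize(s[0][180:350,220:380,::-1],None,fx=3.5,fy=3.5,interpolation=cv2.INTER_CUBIC))
hsv=cv2.cvtColor(im,cv2.COLOR_RGB2HSV)
def blobs(m,z,lo,name,box):
    M=np.zeros_like(m,np.uint8); x0,y0,x1,y1=box; M[y0:y1,x0:x1]=m[y0:y1,x0:x1]
    cs,_=cv2.findContours(M,cv2.RETR_EXTERNAL,cv2.CHAIN_APPROX_NONE)
    for k in cs:
        if cv2.contourArea(k)<lo: continue
        P=plane(c,k.reshape(-1,2),z)[:,:2].astype(np.float32); r=cv2.minAreaRect(P)
        print(name,cv2.boundingRect(k),np.round(r[0],1),np.round(r[1],1),round(r[2],1))
w=(hsv[...,2]>200)&(hsv[...,1]<40)
blobs(w,15,20,"tab",(255,214,305,270))
wood=(hsv[...,1]>80)&(hsv[...,2]>120)
blobs(wood,26,30,"sweep",(190,240,250,290))
blobs(hsv[...,2]<60,92,20,"grip",(290,148,325,190))
blobs(w,34,100,"pan",(255,145,345,235))
E
```

```text
tab (282, 228, 15, 12) [518.5 201.1] [19.8 31. ] 24.0
tab (265, 218, 13, 14) [540.6 248.5] [18.7 29.5] 54.4
sweep (197, 245, 42, 39) [440.9 378.7] [ 35.1 119.2] 44.1
grip (298, 155, 20, 28) [669.1 150.9] [28.1 68.4] 65.0
```

View pics/top1.png

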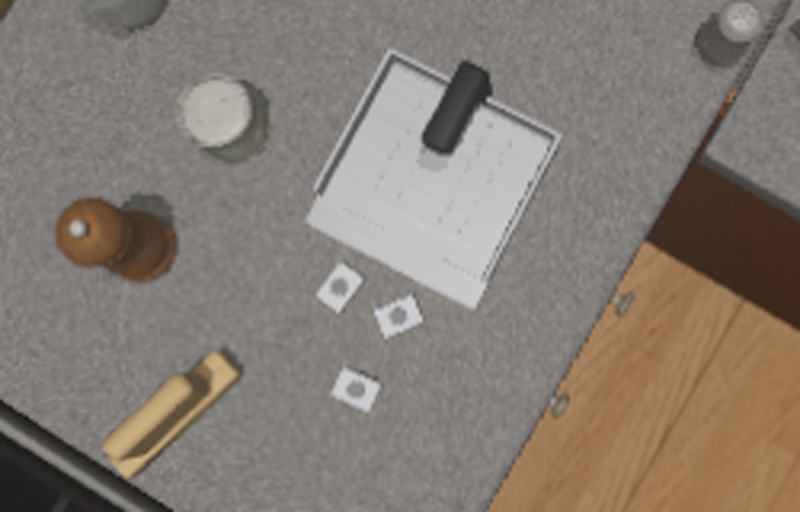

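View pics/side1.png

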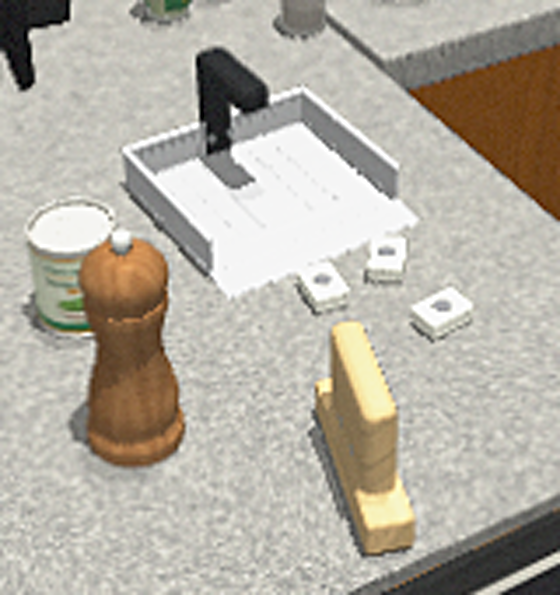

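The crops show everything clearly. In the top crop, the lip's front edge runs (307,222) to (474,307) and the back wall corners are (391,50) and (562,135). The tablets are at (339,287), (398,316) and (356,389), and the sweeper foot spans (231,361) to (116,466).

```bash
cat >> h.py <<'E'
def top(c,uv,z,s=3.2,o=(165,135)): return plane(c,(np.array(uv,float)+.5)/s+np.array(o)-.5,z)[:,:2]
E
python3 - <<'E'
from h import *
c=cap("top"); s=cap("side")
lip=top(c,[(307,222),(474,307)],0); bk=top(c,[(391,50),(562,135)],34)
print("lip",lip.round(1).tolist(),"back",bk.round(1).tolist())
for a in(lip,bk): d=a[0]-a[1]; print(np.linalg.norm(d), np.degrees(np.arctan2(d[1],d[0]))-90)
ax=bk.mean(0)-lip.mean(0); L=np.linalg.norm(ax); print("len",L,"yaw",np.degrees(np.arctan2(ax[1],ax[0])))
print("pan origin",lip.mean(0)+ax/L*90)
print("grip ends",top(c,[(440,150),(477,68)],92).round(1).tolist())
T=top(c,[(339,287),(398,316),(356,389)],12).round(1); print("tabs",T.tolist())
# side check
f=lambda uv,z:plane(s,(np.array(uv,float)+.5)/3.5+np.array([220,180])-.5,z)[:,:2].round(1).tolist()
print("side tabs",f([(323,287),(387,255),(443,310)],12)); print("side lip",f([(232,297),(417,217)],0)); print("side back",f([(123,150),(303,88)],34))
F=top(c,[(220,350),(242,372),(127,477),(105,455)],26); print("foot",F.round(1).tolist(),F.mean(0).round(1))
d=F[0]+F[1]-F[2]-F[3];print("sweep y dir",np.degrees(np.arctan2(d[1],d[0])))
print("side foot top near end", f([(367,552),(412,540)],0))
ends=lambda o,y,h: None
g=top(c,[(185,378),(112,445)],85);print("slab",g.round(1).tolist())
print("mill,tin",top(c,[(146,245)],0),top(c,[(217,107)],72),"side mill",f([(137,440)],0))
E
```

```text
lip [[594.4, 279.4], [526.7, 141.4]] back [[730.3, 210.2], [661.9, 72.3]]
153.6942349969175 -26.145264526371705
153.88021369159722 -26.381018750032432
len 152.19673908566236 yaw -27.022699154770432
pan origin [640.69799969 169.49961875]
grip ends [[637.8, 164.6], [700.6, 138.1]]
tabs [[540.7, 249.4], [518.1, 201.5], [459.9, 233.5]]
side tabs [[539.5, 252.9], [519.1, 201.7], [459.7, 234.6]]
side lip [[594.8, 279.7], [528.9, 138.5]]
side back [[732.8, 213.5], [663.4, 74.4]]
foot [[488.8, 339.9], [471.9, 321.7], [388.9, 409.4], [405.4, 427.7]] [438.8 374.7]
sweep y dir -46.533427367585965
side foot top near end [[409.2, 425.5], [391.7, 405.7]]
slab [[467.2, 349.5], [417.4, 401.7]]
mill,tin [[573.86371114 411.99897045]] [[673.70159467 338.61152731]] side mill [[570.0, 419.4]]
```

```bash
cat >> h.py <<'E'
from scipy.spatial.transform import Rotation as R
def goal(x,y,z,yaw,frm=None):
    o=get_obs(); p,r=(o["tool_pos"],R.from_euler("xyz",o["tcp_rot"])) if frm is None else (np.array(frm[:3],float),R.from_euler("xyz",[180,0,frm[3]],degrees=True))
    g=R.from_euler("xyz",[180,0,yaw],degrees=True)
    print("dp",(r.inv().apply(np.array([x,y,z])-p)/1000).round(4),"rot",(r.inv()*g).as_rotvec().round(4))
E
python3 - <<'E'
from h import *
goal(520,-120,230,80); goal(441,374,200,133.5,(520,-120,230,80))
E
```

```text
dp [ 0.4488 -0.2362 -0.0034] rot [-3.0000e-04 -3.0000e-04 -1.0515e+00]
dp [ 0.4728 -0.1636  0.03  ] rot [ 0.      0.     -0.9338]
```

```bash
python3 -m pendant '{"dp":[[0.05,-0.027,0],[0.11,-0.059,0],[0.17,-0.09,0],[0.23,-0.12,0],[0.285,-0.15,0],[0.34,-0.18,0],[0.395,-0.208,0],[0.449,-0.236,-0.003]],"rotation":[[0,0,-0.12],[0,0,-0.25],[0,0,-0.38],[0,0,-0.52],[0,0,-0.65],[0,0,-0.78],[0,0,-0.91],[0,0,-1.05]]}' 0.09
python3 -m pendant '{"dp":[[0.055,-0.019,0],[0.11,-0.038,0],[0.17,-0.059,0],[0.23,-0.08,0],[0.29,-0.1,0.01],[0.355,-0.123,0.02],[0.42,-0.145,0.03],[0.473,-0.164,0.03]],"rotation":[[0,0,-0.11],[0,0,-0.22],[0,0,-0.34],[0,0,-0.46],[0,0,-0.58],[0,0,-0.7],[0,0,-0.82],[0,0,-0.933]]}'
python3 - <<'E'
from h import *
goal(441,374,47,133.5)
E
```

```text
time: 1.3
tool_pos: [512.6, -128.0, 229.2]
tcp_rot: [3.141, 0.0, 1.399]
contact_force: [0.3, 0.0, -0.6]
grip_width: 89.7
finger_force: 0.0
time: 2.3
tool_pos: [433.9, 355.3, 198.9]
tcp_rot: [-3.141, 0.0, 2.332]
contact_force: [1.1, 0.5, 0.9]
grip_width: 89.9
finger_force: 0.0
dp [0.0087 0.0182 0.1519] rot [-0.0009  0.0001  0.0015]
```

```bash
python3 -m pendant '{"dp":[[0,0,0],[0,0,0],[0,0,0]],"rotation":[[0,0,0],[0,0,0],[0,0,0]]}'
python3 - <<'E'
from h import *
goal(441,374,47,133.5)
c=cap("top"); cv2.imwrite("pics/top2.png",cv2.resize(c[0][190:350,140:340,::-1],None,fx=3,fy=3))
E
```

```text
time: 2.68
tool_pos: [435.2, 352.2, 199.7]
tcp_rot: [-3.141, 0.0, 2.326]
contact_force: [-0.8, -0.2, 0.3]
grip_width: 90.1
finger_force: 0.0
dp [0.0119 0.0192 0.1527] rot [-0.0002  0.0003 -0.0044]
```

View pics/top2.png

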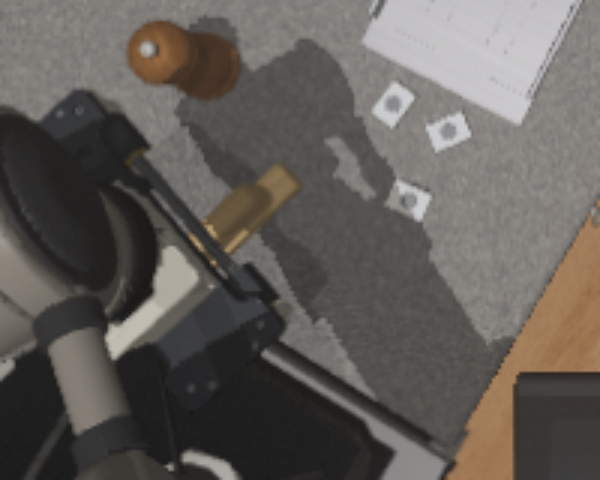

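The gripper is over the sweeper's slab, with its long side across the slab thickness. The mill at (150,50) is clear. Next I descend and grip.

```bash
python3 -m pendant '{"dp":[[0.012,0.019,0.02],[0.012,0.019,0.05],[0.012,0.019,0.08],[0.012,0.019,0.11],[0.012,0.019,0.135],[0.012,0.019,0.153],[0.012,0.019,0.153],[0.012,0.019,0.153]],"rotation":[[0,0,-0.004],[0,0,-0.004],[0,0,-0.004],[0,0,-0.004],[0,0,-0.004],[0,0,-0.004],[0,0,-0.004],[0,0,-0.004]]}'
python3 -m pendant '{"dp":[[0,0,0],[0,0,0],[0,0,0],[0,0,0],[0,0,0],[0,0,0],[0,0,0],[0,0,0]],"rotation":[[0,0,0],[0,0,0],[0,0,0],[0,0,0],[0,0,0],[0,0,0],[0,0,0],[0,0,0]]}' 0.0
python3 - <<'E'
from h import *
o=get_obs(); z=o["tool_pos"][2]
goal(*o["tool_pos"][:2],z+60,np.degrees(o["tcp_rot"][2])); goal(435,273.6,z+60,63.4,(*o["tool_pos"][:2],z+60,np.degrees(o["tcp_rot"][2])))
E
```

```text
time: 3.72
tool_pos: [441.1, 375.0, 47.5]
tcp_rot: [3.14, 0.0, 2.331]
contact_force: [-0.9, -0.7, 0.2]
grip_width: 89.7
finger_force: 0.0
time: 4.72
tool_pos: [440.2, 375.3, 46.5]
tcp_rot: [-3.141, 0.0, 2.332]
contact_force: [0.1, -0.0, -1.6]
grip_width: 19.8
finger_force: 30.0
dp [-0.   -0.   -0.06] rot [-0.0001  0.0001 -0.    ]
dp [-0.07   -0.0739 -0.    ] rot [ 0.     -0.      1.2253]
```

```bash
python3 -m pendant '{"dp":[[0,0,-0.01],[0,0,-0.025],[0,0,-0.04],[0,0,-0.06],[0,0,-0.06]],"rotation":[[0,0,0],[0,0,0],[0,0,0],[0,0,0],[0,0,0]]}'
python3 -m pendant '{"dp":[[-0.009,-0.009,0],[-0.018,-0.019,0],[-0.028,-0.03,0],[-0.038,-0.04,0],[-0.047,-0.05,0],[-0.056,-0.06,0],[-0.064,-0.068,0],[-0.07,-0.074,0]],"rotation":[[0,0,0.13],[0,0,0.28],[0,0,0.44],[0,0,0.6],[0,0,0.76],[0,0,0.92],[0,0,1.08],[0,0,1.225]]}'
python3 -m pendant '{"dp":[[0,0,0],[0,0,0],[0,0,0]],"rotation":[[0,0,0],[0,0,0],[0,0,0]]}'
python3 - <<'E'
from h import *
goal(435,273.6,54,63.4)
c=cap("side"); cv2.imwrite("pics/side2.png",cv2.resize(c[0][180:350,220:430,::-1],None,fx=3,fy=3))
E
```

```text
time: 5.35
tool_pos: [441.3, 376.0, 108.9]
tcp_rot: [3.137, 0.001, 2.332]
contact_force: [0.1, -0.4, -1.4]
grip_width: 20.0
finger_force: 30.0
time: 6.35
tool_pos: [434.6, 272.9, 106.2]
tcp_rot: [-3.141, 0.001, 1.102]
contact_force: [0.0, 0.2, -1.5]
grip_width: 19.9
finger_force: 30.0
time: 6.72
tool_pos: [434.8, 273.8, 106.4]
tcp_rot: [-3.142, 0.0, 1.109]
contact_force: [0.0, -1.0, -1.9]
grip_width: 19.7
finger_force: 30.0
dp [-0.0001  0.0003  0.0524] rot [-0.      0.0001  0.0022]
```

View pics/side2.png

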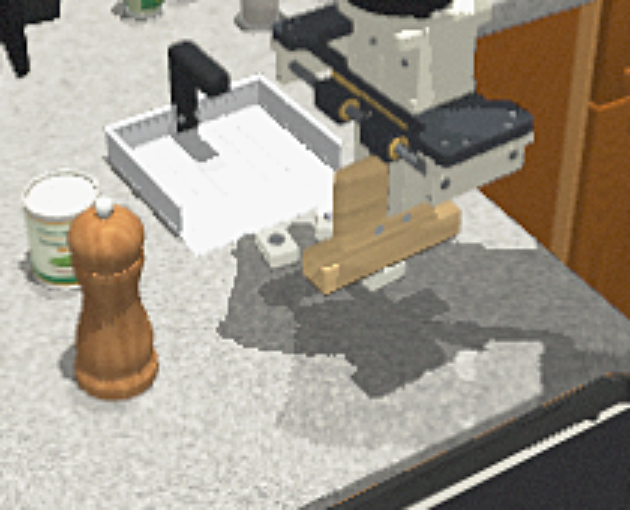

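The sweeper is held upright, foot parallel to the lip, with the tablets ahead of it at (277,242), (325,220) and (385,275). I'll lower it a little further back, then check the alignment.

```bash
python3 -m pendant '{"dp":[[0,-0.008,0],[0,-0.008,0.01],[0,-0.008,0.025],[0,-0.008,0.04],[0,-0.008,0.0525],[0,-0.008,0.0525],[0,-0.008,0.0525]],"rotation":[[0,0,0.002],[0,0,0.002],[0,0,0.002],[0,0,0.002],[0,0,0.002],[0,0,0.002],[0,0,0.002]]}'
python3 - <<'E'
from h import *
s=cap("side"); hsv=cv2.cvtColor(s[0],cv2.COLOR_RGB2HSV)
cv2.imwrite("pics/side3.png",cv2.resize(s[0][200:340,260:440,::-1],None,fx=4,fy=4))
print(plane(s,(np.array([(327,292),(458,238)])+.5)/3+np.array([220,180])-.5,60))
goal(435,273.6,54,63.4)
E
```

```text
time: 7.65
tool_pos: [428.1, 277.2, 54.2]
tcp_rot: [3.141, -0.0, 1.105]
contact_force: [-0.3, -0.2, -0.4]
grip_width: 19.5
finger_force: 30.0
[[453.72493808 329.11730169  60.        ]
 [399.74653244 231.16135444  60.        ]]
dp [-0.0002  0.0078  0.0004] rot [ 0.0006 -0.0006 -0.0017]
```

View pics/side3.png

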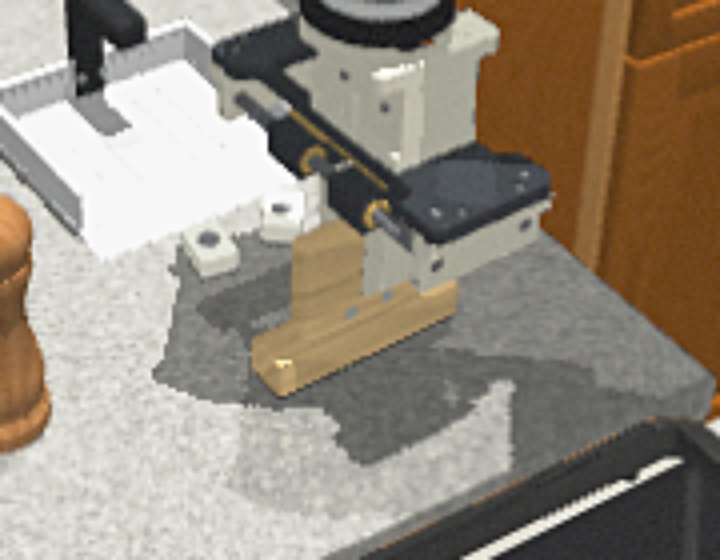

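```bash
python3 -m pendant '{"dp":[[0,0.008,0],[0,0.018,0],[0,0.03,0],[0,0.042,0],[0,0.054,0],[0,0.066,0],[0,0.076,0],[0,0.084,0]],"rotation":[[0,0,0],[0,0,0],[0,0,0],[0,0,0],[0,0,0],[0,0,0],[0,0,0],[0,0,0]]}'
python3 -m pendant '{"dp":[[0,0.008,0],[0,0.016,0],[0,0.026,0],[0,0.036,0],[0,0.046,0],[0,0.056,0],[0,0.064,0],[0,0.07,0]],"rotation":[[0,0,0],[0,0,0],[0,0,0],[0,0,0],[0,0,0],[0,0,0],[0,0,0],[0,0,0]]}'
python3 - <<'E'
from h import *
s=cap("side"); 
cv2.imwrite("pics/side4.png",cv2.resize(s[0][190:320,240:400,::-1],None,fx=4,fy=4))
E
```

```text
time: 8.7
tool_pos: [503.3, 239.0, 54.0]
tcp_rot: [-3.142, 0.0, 1.105]
contact_force: [-0.3, -0.0, -1.1]
grip_width: 19.8
finger_force: 30.0
time: 9.7
tool_pos: [565.8, 207.6, 54.0]
tcp_rot: [3.142, 0.0, 1.105]
contact_force: [-0.3, 0.1, -0.9]
grip_width: 20.0
finger_force: 30.0
```

View pics/side4.png

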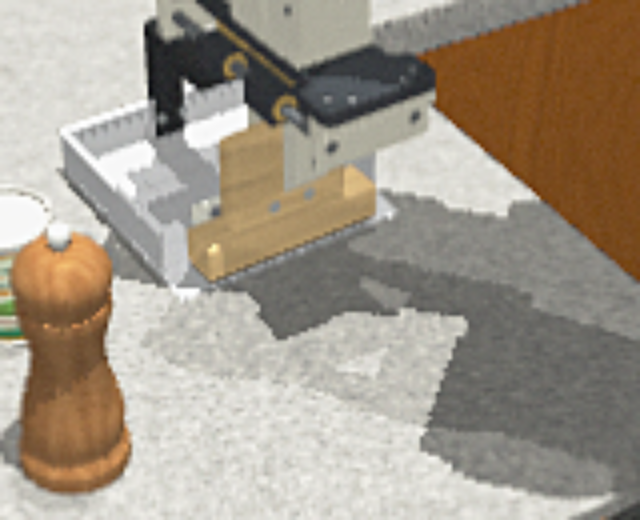

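The sweeper is entering the mouth, with a tablet visible at its left end (205,210), the foot between the walls and the pan unmoved. I'll push about 28 mm further, then retreat.

```bash
python3 -m pendant '{"dp":[[0,0.007,0],[0,0.014,0],[0,0.021,0],[0,0.026,0],[0,0.028,0],[0,0.028,0]],"rotation":[[0,0,0],[0,0,0],[0,0,0],[0,0,0],[0,0,0],[0,0,0]]}'
python3 -m pendant '{"dp":[[0,-0.008,0],[0,-0.024,0],[0,-0.044,0],[0,-0.064,0],[0,-0.084,0],[0,-0.104,0],[0,-0.124,0],[0,-0.136,0]],"rotation":[[0,0,0],[0,0,0],[0,0,0],[0,0,0],[0,0,0],[0,0,0],[0,0,0],[0,0,0]]}'
python3 - <<'E'
from h import *
o=get_obs();p=o["tool_pos"];goal(p[0],p[1],46.5,63.4)
s=cap("side"); 
cv2.imwrite("pics/side5.png",cv2.resize(s[0][180:340,220:400,::-1],None,fx=3.5,fy=3.5))
E
```

```text
time: 10.5
tool_pos: [590.4, 195.2, 54.0]
tcp_rot: [3.142, 0.0, 1.105]
contact_force: [-0.4, 0.4, -1.9]
grip_width: 19.9
finger_force: 30.0
time: 11.5
tool_pos: [467.5, 257.1, 54.1]
tcp_rot: [-3.141, 0.0, 1.106]
contact_force: [1.5, 0.6, -1.9]
grip_width: 19.8
finger_force: 30.0
dp [0.     0.     0.0076] rot [-0.0002  0.0002 -0.001 ]
```

View pics/side5.png

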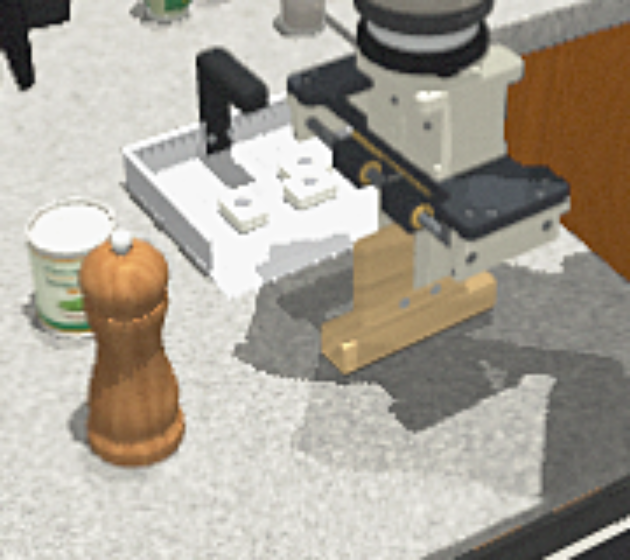

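All three tablets lie well inside the pan, at (243,207), (310,185) and (305,162). Next I set the sweeper down.

```bash
python3 -m pendant '{"dp":[[0,0,0],[0,0,0.003],[0,0,0.005],[0,0,0.0075],[0,0,0.0075],[0,0,0.0075]],"rotation":[[0,0,0],[0,0,0],[0,0,0],[0,0,0],[0,0,0],[0,0,0]]}'
python3 -m pendant '{"dp":[[0,0,0],[0,0,0],[0,0,0],[0,0,0],[0,0,0],[0,0,0],[0,0,0]],"rotation":[[0,0,0],[0,0,0],[0,0,0],[0,0,0],[0,0,0],[0,0,0],[0,0,0]]}' 0.0915
python3 -m pendant '{"dp":[[0,0,-0.01],[0,0,-0.03],[0,0,-0.06],[0,0,-0.1],[0,0,-0.15],[0,0,-0.15],[0,0,-0.15]],"rotation":[[0,0,0],[0,0,0],[0,0,0],[0,0,0],[0,0,0],[0,0,0],[0,0,0]]}'
python3 - <<'E'
from h import *
c=cap("side"); cv2.imwrite("pics/side6.png",cv2.resize(c[0][180:340,220:400,::-1],None,fx=3.5,fy=3.5))
t=cap("top"); im=t[0]
M=np.zeros(im.shape[:2],np.uint8); M[148:190,290:325]=(im.max(2)<60)[148:190,290:325]
k=max(cv2.findContours(M,0,1)[0],key=cv2.contourArea);P=plane(t,k.reshape(-1,2),92)[:,:2].astype(np.float32);print(cv2.boundingRect(k),cv2.minAreaRect(P))
goal(660.2,160.6,196,153.4)
E
```

```text
time: 12.3
tool_pos: [469.0, 256.3, 46.4]
tcp_rot: [3.141, 0.0, 1.105]
contact_force: [0.1, 1.0, -1.8]
grip_width: 19.8
finger_force: 30.0
time: 13.18
tool_pos: [468.8, 256.4, 46.5]
tcp_rot: [3.142, 0.0, 1.105]
contact_force: [-0.0, 0.2, 0.0]
grip_width: 85.2
finger_force: 0.0
time: 14.05
tool_pos: [468.5, 256.3, 196.6]
tcp_rot: [3.141, 0.0, 1.105]
contact_force: [0.2, -0.6, -1.1]
grip_width: 91.5
finger_force: 0.0
(298, 155, 20, 28) ((669.7864990234375, 152.55712890625), (28.638837814331055, 68.6479721069336), 60.64638137817383)
dp [ 0.001   0.2145 -0.0008] rot [-2.6000e-03  2.0000e-04 -1.5726e+00]
```

View pics/side6.png

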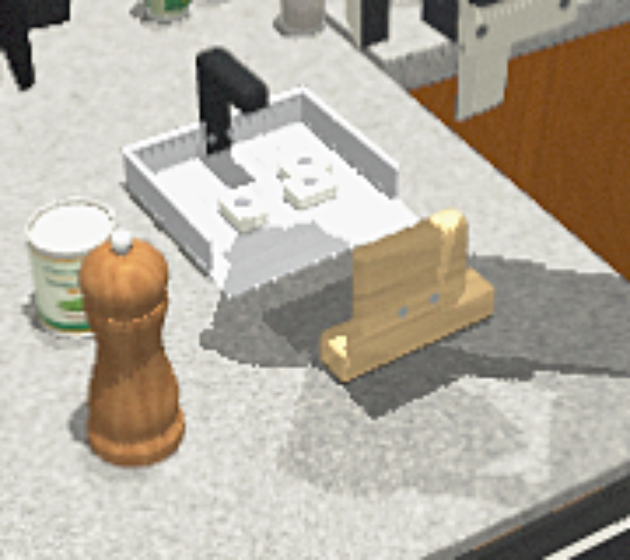

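The sweeper stands upright on its own, and the tablets and pan are unchanged. Next I move over the grip bar.

```bash
python3 -m pendant '{"dp":[[0,0.02,0],[0,0.045,0],[0,0.07,0],[0,0.1,0],[0,0.13,0],[0,0.16,0],[0,0.185,0],[0,0.2,0]],"rotation":[[0,0,-0.1],[0,0,-0.25],[0,0,-0.42],[0,0,-0.6],[0,0,-0.77],[0,0,-0.94],[0,0,-1.1],[0,0,-1.25]]}'
python3 -m pendant '{"dp":[[0,0,0],[0,0,0]],"rotation":[[0,0,-0.16],[0,0,-0.32]]}'
python3 - <<'E'
from h import *
goal(657,161,150,153.4)
E
```

```text
time: 15.15
tool_pos: [647.9, 165.6, 194.5]
tcp_rot: [-3.139, -0.002, 2.359]
contact_force: [-0.4, -0.2, 0.8]
grip_width: 91.5
finger_force: 0.0
time: 15.4
tool_pos: [647.1, 166.2, 194.5]
tcp_rot: [-3.14, -0.003, 2.68]
contact_force: [0.2, 0.6, 0.4]
grip_width: 91.3
finger_force: 0.0
dp [-0.0113 -0.0002  0.0445] rot [-0.002  -0.0028  0.0023]
```

```bash
python3 -m pendant '{"dp":[[-0.006,0,0.015],[-0.011,0,0.035],[-0.011,0,0.055],[-0.011,0,0.075],[-0.011,0,0.085],[-0.011,0,0.085],[-0.011,0,0.085]],"rotation":[[0,0,0],[0,0,0],[0,0,0],[0,0,0],[0,0,0],[0,0,0],[0,0,0]]}'
python3 - <<'E'
from h import *
goal(657,161,62,153.4)
c=cap("side"); cv2.imwrite("pics/side7.png",cv2.resize(c[0][130:330,220:420,::-1],None,fx=3,fy=3))
E
```

```text
time: 16.27
tool_pos: [657.8, 161.6, 112.1]
tcp_rot: [3.141, 0.001, 2.674]
contact_force: [-0.3, -0.7, 1.3]
grip_width: 91.4
finger_force: 0.0
dp [ 0.0004 -0.0009  0.0501] rot [ 0.0005  0.001  -0.003 ]
```

View pics/side7.png

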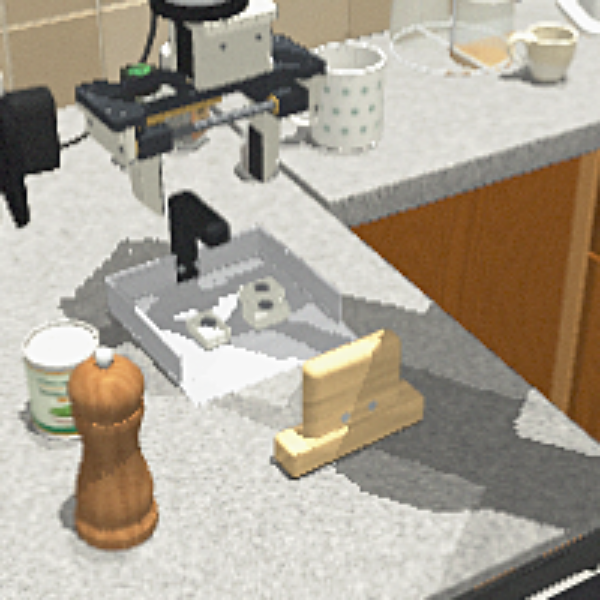

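The fingers straddle the bar at (200,215), and nothing else is near them. I'll descend and grip.

```bash
python3 -m pendant '{"dp":[[0,-0.001,0.01],[0,-0.001,0.025],[0,-0.001,0.04],[0,-0.001,0.05],[0,-0.001,0.05],[0,-0.001,0.05]],"rotation":[[0,0,-0.003],[0,0,-0.003],[0,0,-0.003],[0,0,-0.003],[0,0,-0.003],[0,0,-0.003]]}'
python3 -m pendant '{"dp":[[0,0,0],[0,0,0],[0,0,0],[0,0,0],[0,0,0],[0,0,0],[0,0,0],[0,0,0]],"rotation":[[0,0,0],[0,0,0],[0,0,0],[0,0,0],[0,0,0],[0,0,0],[0,0,0],[0,0,0]]}' 0.0
```

```text
time: 17.08
tool_pos: [657.2, 160.8, 61.9]
tcp_rot: [3.141, 0.001, 2.678]
contact_force: [-0.8, 0.7, -0.2]
grip_width: 91.2
finger_force: 0.0
time: 18.08
tool_pos: [657.1, 161.0, 61.6]
tcp_rot: [3.141, 0.0, 2.678]
contact_force: [1.6, 1.7, -0.6]
grip_width: 23.7
finger_force: 30.0
```

```bash
python3 -m pendant '{"dp":[[0,0,-0.003],[0,0,-0.008],[0,0,-0.016],[0,0,-0.026],[0,0,-0.036],[0,0,-0.046],[0,0,-0.056],[0,0,-0.066]],"rotation":[[0,0,0],[0,0,0],[0,0,0],[0,0,0],[0,0,0],[0,0,0],[0,0,0],[0,0,0]]}'
python3 -m pendant '{"dp":[[0,0,-0.01],[0,0,-0.02],[0,0,-0.028],[0,0,-0.034],[0,0,-0.036],[0,0,-0.036],[0,0,-0.036],[0,0,-0.036]],"rotation":[[0,0,0],[0,0,0],[0,0,0],[0,0,0],[0,0,0],[0,0,0],[0,0,0],[0,0,0]]}'
python3 -m pendant '{"dp":[[0,0,0],[0,0,0],[0,0,0],[0,0,0]],"rotation":[[0,0,0],[0,0,0],[0,0,0],[0,0,0]]}'
python3 - <<'E'
from h import *
print(get_obs()["moment"],get_obs()["tool_pos"])
c=cap("side"); cv2.imwrite("pics/side8.png",cv2.resize(c[0][110:330,200:430,::-1],None,fx=2.7,fy=2.7))
E
```

```text
time: 19.08
tool_pos: [656.8, 160.7, 128.3]
tcp_rot: [-3.142, 0.0, 2.678]
contact_force: [-0.3, 0.4, -6.5]
grip_width: 23.8
finger_force: 30.0
time: 20.08
tool_pos: [656.7, 160.7, 163.2]
tcp_rot: [-3.141, -0.001, 2.678]
contact_force: [0.1, -0.8, -6.3]
grip_width: 23.7
finger_force: 30.0
time: 20.58
tool_pos: [656.9, 160.7, 163.6]
tcp_rot: [-3.142, 0.0, 2.678]
contact_force: [-0.5, 0.7, -6.4]
grip_width: 23.7
finger_force: 30.0
[ 0.0783723  -0.16303088  0.01318252] [656.9073261  160.72167331 163.5807779 ]
```

View pics/side8.png

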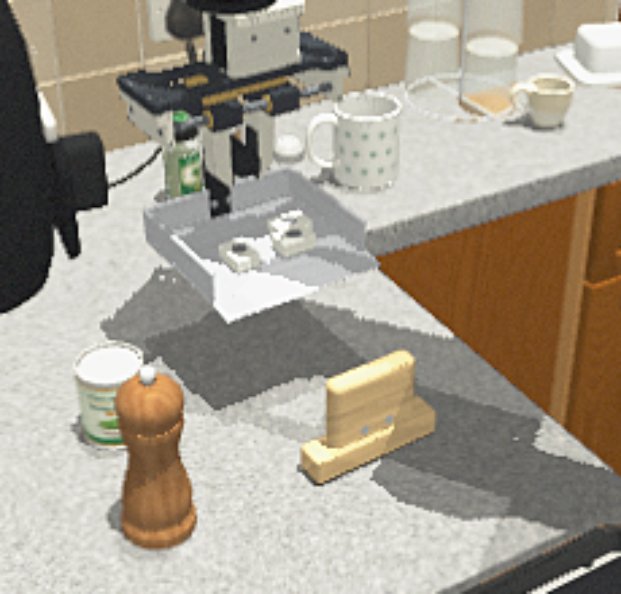

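The pan is in the air with all three tablets in it, and the sweeper and bystanders haven't moved. I'll check that the pan is level using its lip corners (231,319) and (378,266) and back corners (146,208) and (285,170).

```bash
python3 - <<'E'
from h import *
s=cap("side"); f=lambda uv,z:plane(s,(np.array(uv,float)+.5)/2.7+np.array([200,110])-.5,z)[:,:2]
a=np.r_[f([(231,319),(378,266)],102),f([(146,208),(285,170)],136)]
print(a.round(1)); d=a[2:]-a[:2]; print(np.linalg.norm(d,axis=1))
g=np.array([656.9,160.7]);th=-.463;u=np.array([np.cos(th),np.sin(th)]);v=np.array([-u[1],u[0]])
for x,y,z in((-90,76.5,102),(-90,-76.5,102),(65,78,136),(65,-78,136)):
    for tilt in(0,.05):
        P=g+(x-20)*u+y*v; q=proj(s,[*P,z-tilt*-(x-20)])[0]; print(x,y,tilt,((q-[200,110])*2.7).round(0))
E
```

```text
[[594.2 275.3]
 [526.9 142.1]
 [731.  206.7]
 [660.3  80.7]]
[153.03500342 146.8489824 ]
-90 76.5 0 [230. 320.]
-90 76.5 0.05 [230. 326.]
-90 -76.5 0 [380. 266.]
-90 -76.5 0.05 [380. 271.]
65 78 0 [142. 209.]
65 78 0.05 [142. 206.]
65 -78 0 [288. 165.]
65 -78 0.05 [288. 163.]
```

The pan is level: the lip corners match the zero-tilt prediction to within about 2 px.

```bash
python3 -c "
from plant import workorder; print(workorder.close_job())"
```

```text
the job is handed in; nothing more can be done
None
```

The job is handed in at about 21 s: all three tablets are in the pan, which is held level and steady about 10 cm up by its grip, the sweeper stands upright on the worktop clear of it, and the mill, tin, mug and shaker were left alone.

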